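# Press a sample carrier down and slide it home under the leaf spring of its contact dock

## Robot

A 6-joint arm with a two-finger parallel gripper is mounted at the origin on the work surface. World frame = base frame: x ahead of the robot, y to its left, z up, the work surface at z = 0. Lengths are in m, angles in rad, forces in N, time in s.
With the tool pointing down it reaches from about 0.3 to 0.85 m from the base axis. Payload 4.2 kg.
Tool frame: the origin (TCP) lies midway between the tips of the shut fingers; the grasp point (between the pads) lies 19 mm behind it; x points along the fingers, z is the direction in which the jaws open and shut, and the axes are right-handed (so a half turn about x gives the same grasp; the last joint's range is limited). The gripper opens to 91 mm and grips with 3 to 60 N. Pads are 32 mm wide; open, the fingers measure 118 mm over their backs; the gripper's body (76 mm by 178 mm) begins 60 mm behind the grasp point.
Start: joints at [-1.164, 0.32, 1.565, -0, 1.257, -0.02], TCP at [0.238, -0.523, 0.214] pointing down, gripper open.
Joint ranges: [-3.11, 3.11], [-0.84, 2.01], [0.21, 2.61], [-1.34, 4.49], [0.05, 2.63], [-2.56, 2.56]. Speed limits (rad/s): [2.57, 2.57, 3.14, 3.14, 3.14, 3.14].

## Interface

Orientations are given as a unit quaternion [w, x, y, z].
In Python, from rig import read_state, camera, get_calibration, sign_off gives the robot as it stands. The module is installed in compiled form; this text tells all that it offers.
- The arm moves only by the tool arm_command, never from a script. Its argument "rows" is a list that holds one entry, the list of rows, each a list of 5 numbers: the finger opening in m, from 0 to 0.0912, then the shift along the tool's x, y, z in m, then the turn about the tool's x in rad. A call has 1 to 10 rows; each row shifts and turns the pose as measured when the row begins, along the tool's axes as they then stand; what a row does not reach is not made up. A row lasts 1/12 s, in which the tool goes at most 41.7 mm and 7.16 degrees, less where a joint would pass 70% of its speed; a pose out of reach is approached as far as the arm can. A call with a gripper value outside its range is refused whole. The fingers move at their own pace and stop on an object; "squeeze" is the grip in N (left out, the last holds). Time passes only in rows, so rows that do not move let the fingers close. It gives the time, the measured TCP pose, the force and the opening at its end, in the units of the state.
- read_state(): the state, without advancing time (a new reading comes with each control period).
- camera(name): name is "scene" or "top"; returns the picture (384x512x3 uint8, red, green, blue); there is no depth.
- get_calibration(name): a dict with "camera_matrix" (3x3 intrinsics, pixels), "world_from_camera" (4x4, takes a point from camera to world coordinates). Camera axes: x right, y down, z forward; pixel columns grow to the right and rows downward; lengths in m; the calibration is good to about 2 mm. A picture is of the moment at which its call begins. get_calibration takes no time and is no camera call.
- sign_off(): hands the job in, once; it reports no verdict.
The state is a dict: "time": time; "joint_positions": joint angles; "joint_velocities": joint speeds; "joint_torque": joint torques, N m; "position": TCP position; "ee_rot": TCP orientation; "force": force on the tool from outside, world axes, zero at the start; "ft_torque": the same for the moment, N m; "opening": finger opening in m.
Only numpy, scipy, OpenCV 4.12 (cv2) and the standard library are available. Lean on these libraries where they do the work, as an engineer would, in place of code of your own. Each camera call takes 0.05 s, during which the arm holds its last target.

## Task

One of the two sample carriers still stands proud on the spring lift pad in the open bay of its dock. With the fingertips press that carrier down flat and, keeping it pressed down hard, slide it under the bridge and the copper leaf spring until it is fully home against the black end stop and the white lift pad has sprung up again behind it; then let go and draw clear. Do not pick anything up, and leave the loaded carrier and the other things on the bench where they are.

Things in the scene. Friction and masses are not known exactly. Their poses are not given: they have to be found in the camera images.
- carrier_a: The carrier to load: loose flat steel plate 120 x 70 x 8 mm (x, y, z), about 0.25 kg, a purple sample on a white disc near its front. Origin: centre of its underside; +x to its front edge, z up. It starts inside dock_a, lying level on the raised lift pad, underside 18 mm above the bench, front edge 6 to 16 mm short of the bridge. Its sliding faces are slippery (friction about 0.3).
- rest_a (a point): Middle of the bare finger rest on top of carrier_a (carrier x = -43 mm, on the top face, 8 mm above its underside), marked with three dark lines. The rest runs from the rear edge (x = -60 mm) to the black finger ridge, which stands 6 mm above the top from x = -26 to -20 mm and is 56 mm wide: press on the rest, push against the ridge.
- dock_a: Dock of carrier_a, fixed on the bench: low aluminium fixture 224 x 116 mm. Origin: centre of its underside, on the bench; +x is the way the carrier slides in, z up. Flat bed 12 mm above the bench; side guides, tops 24 mm above the bench, leave 1.5 mm on either side of the carrier. The black end stop's face is at x = 100 mm.
- bridge_a (a point): Middle of the underside of the rigid steel bridge across the bay of dock_a (dock x = 30 mm; it runs from x = 24 to 36 mm). Underside 11 mm above the bed, top 42 mm above the bench, screw heads 45 mm. The 8 mm carrier passes under it only when pressed down; its ridge does not pass, and stops 4 mm short of it at home.
- home_a (a point): Point on the bed of dock_a where the origin of carrier_a lies when it is fully home against the end stop (dock x = 40 mm, 12 mm above the bench).
- lift_a (a joint): White spring lift pad in the bay of dock_a, 82 x 42 mm, dock x = -105 to -23 mm. 0 = up (6 mm above the bed), grows as it is pressed, 0.006 m = flush with the bed. Pushes up with about 7 N when up, 10 N when flush. When the carrier's rear edge has passed it, in the last 3 mm before home, it springs up behind the carrier and keeps it in.
- leaf_a (a joint): Copper leaf spring of dock_a: two tines under the bridge, sloping down towards the end stop; they rub on the carrier's top at dock x = 75 mm. 0 = at rest, tips 4.5 mm above the bed; grows (rad) as the tips are lifted; about 0.08 with the carrier under them, pressing it down with about 6 N in all.
- carrier_b: The other carrier, of the same make, already home in dock_b. Origin and axes as for carrier_a. Leave it alone.
- dock_b: The second dock, same as dock_a, loaded. Which of the docks stands left and which right varies. Fixed to the bench.
- gasket: Loose copper ring gasket, 68 mm across, 4 mm thick, lying flat; origin at the centre of its underside. Leave it alone.
- flange: Loose round steel blank flange, 70 mm across, 13 mm thick; origin at the centre of its underside. Leave it alone.
- bottle: Loose white bottle with a blue cap, 60 mm across, 150 mm tall; origin at the centre of its base. Leave it alone.
- wafer_jar: Loose low blue jar with a clear cap, 72 mm across, 35 mm tall; origin at the centre of its base. Leave it alone.
- wrench: Loose steel wrench, 170 mm long, lying flat. Leave it alone.
- mouse: Loose black computer mouse, 100 x 58 x 32 mm, on a green mat; origin at the centre of its underside. Leave it alone.

How it is judged:
On the way, in this order (a step that is already met when the one before it is completed fails the run):
1. carrier_a is pressed down by the fingers in the open bay, before it has passed under the bridge (value of joint lift_a above 0.003 m and contact force between the fingers and carrier_a above 5 N and x of carrier_a in the frame of dock_a below -0.02 m), for 0.1 s.
2. carrier_a is on its way under the leaf spring, still pressed down by the fingers (value of joint lift_a above 0.003 m and contact force between the fingers and carrier_a above 5 N and x of carrier_a in the frame of dock_a between -0.01 and 0.034 m), for 0.1 s.
At the end, for the whole second after the job is handed in: carrier_a lies at rest and flat on the bed of dock_a, within 3 mm of its home place against the end stop, the leaf spring bears on its top, and the lift pad has sprung up behind it (x of carrier_a in the frame of dock_a between 0.037 and 0.043 m and z of carrier_a in the frame of dock_a between 0.01 and 0.014 m and angle between carrier_a's own z axis and vertical below 0.03 rad and value of joint leaf_a above 0.05 rad and value of joint lift_a below 0.0015 m and linear speed of carrier_a below 0.01 m/s); the robot touches nothing.
It fails at once if carrier_a is lifted (12 mm or more above where it stood) or tipped (z of carrier_a in the frame of dock_a above 0.03 m or angle between carrier_a's own z axis and vertical above 0.25 rad).
It fails at once if the loaded carrier_b is moved by more than 8 mm (distance of carrier_b from where it was at the start of the episode above 0.008 m).
It fails at once if another thing on the bench is moved by more than 20 mm (distance of any of gasket, flange, bottle, wafer_jar, wrench, mouse from where it was at the start of the episode above 0.02 m).
It also fails if it takes over 35 s, if anything falls off the work surface, if the arm or the gripper's body presses on something with over 40 N, if the wrist force passes 120 N, or if a joint passes its speed limit or range.

## Working session

There is one attempt and no reset: what is moved stays moved. The work goes in short steps, Python scripts to look and compute and a tool call to move; the robot and the scene stay as the last step left them, time stands still between calls to the robot, and variables do not carry over. Pictures are saved under pics/ and viewed, and the job is handed in when it is done.

Besides the shell and the picture viewer there is one more tool, called after "Emit:" as name(argument=value, ...) on one line, values as JSON. arm_command: Moves the arm, as the interface text tells. Its arguments: {"type":"object","properties":{"rows":{"type":"array"},"squeeze":{"type":"number"}},"required":["rows"]}

```bash
mkdir -p pics
python3 - <<'E'
from rig import *
import cv2,numpy as np
np.set_printoptions(precision=4,suppress=True)
for n in("scene","top"):
    im=camera(n);cv2.imwrite(f"pics/{n}0.png",cv2.cvtColor(im,cv2.COLOR_RGB2BGR))
    c=get_calibration(n);print(n,c["camera_matrix"],c["world_from_camera"])
s=read_state();print(s)
E
```

```text
scene [[430.1234   0.     246.9409]
 [  0.     430.1234 194.7541]
 [  0.       0.       1.    ]] [[-0.5442  0.6233 -0.5616  1.4197]
 [ 0.839   0.4006 -0.3684  0.486 ]
 [-0.0047 -0.6716 -0.7409  1.1025]
 [ 0.      0.      0.      1.    ]]
top [[421.9802   0.     253.9495]
 [  0.     421.9802 188.0928]
 [  0.       0.       1.    ]] [[ 0.0183 -0.9904  0.1372  0.4655]
 [-0.9996 -0.0149  0.0253 -0.0618]
 [-0.023  -0.1376 -0.9902  1.1311]
 [ 0.      0.      0.      1.    ]]
{'time': 0.1, 'joint_positions': array([-1.164 ,  0.3202,  1.5656, -0.    ,  1.2574, -0.02  ]), 'joint_velocities': array([ 0.0005, -0.0014, -0.0031, -0.0029, -0.0011,  0.001 ]), 'joint_torque': array([ -0.0009, -41.3333, -23.2509,   0.0728,   0.0422,  -0.0001]), 'position': array([ 0.2378, -0.523 ,  0.2132]), 'ee_rot': array([ 0.5941,  0.3831,  0.595 , -0.3825]), 'force': array([0.1303, 0.3274, 0.6032]), 'ft_torque': array([-0.0222,  0.0086,  0.0103]), 'opening': 0.09105553341714381}
```

View pics/scene0.png

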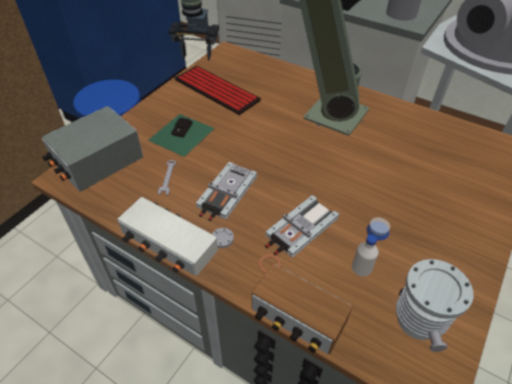

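View pics/top0.png

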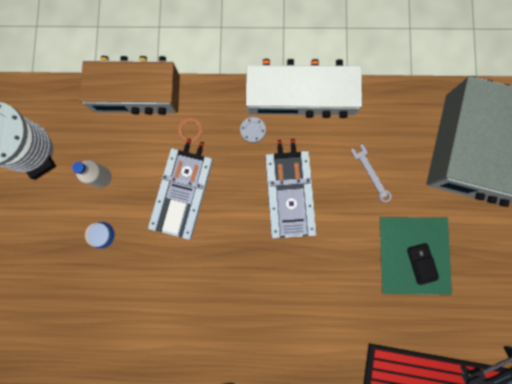

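Run:
```python
import cv2
im=cv2.imread("pics/top0.png")[135:250,245:335];cv2.imwrite("pics/t1.png",cv2.resize(im,None,fx=5,fy=5,interpolation=cv2.INTER_CUBIC))
im=cv2.imread("pics/scene0.png")[150:230,185:270];cv2.imwrite("pics/s1.png",cv2.resize(im,None,fx=7,fy=7,interpolation=cv2.INTER_CUBIC))
```

```text
(no output)
```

View pics/t1.png

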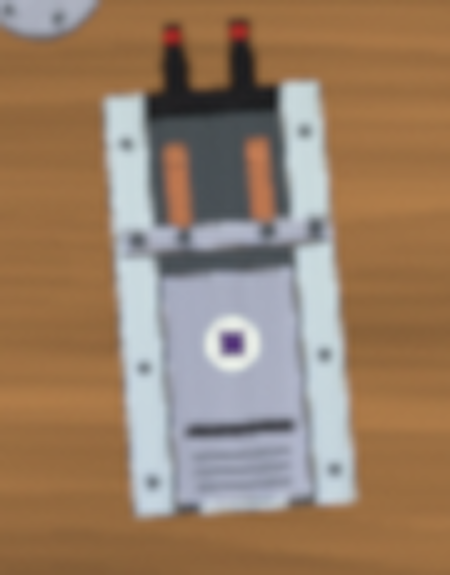

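View pics/s1.png

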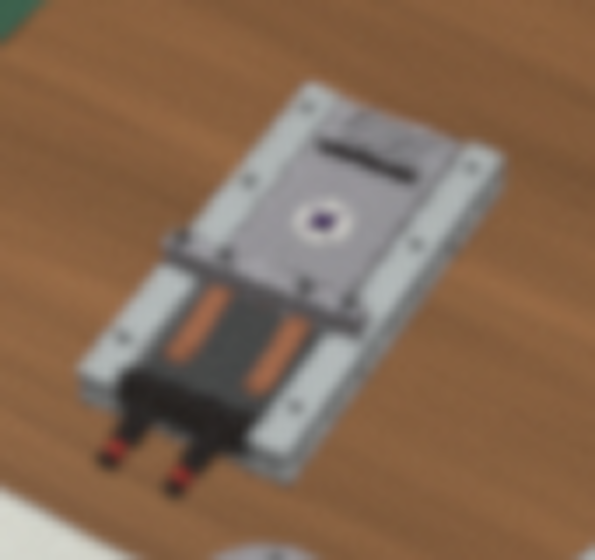

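```bash
cat > h.py <<'E'
from rig import *
import cv2,numpy as np
np.set_printoptions(precision=4,suppress=True)
def ray(n,uv,z):
    c=get_calibration(n);K=c["camera_matrix"];T=c["world_from_camera"]
    uv=np.atleast_2d(uv).astype(float)
    d=np.c_[uv,np.ones(len(uv))]@np.linalg.inv(K).T@T[:3,:3].T
    return T[:3,3]+d*((z-T[2,3])/d[:,2])[:,None]
def proj(n,P):
    c=get_calibration(n);T=np.linalg.inv(c["world_from_camera"]);P=np.atleast_2d(P)
    q=(P@T[:3,:3].T+T[:3,3])@c["camera_matrix"].T
    return q[:,:2]/q[:,2:]
E
python3 - <<'E'
from h import *
z=lambda p,o,f:(np.array(p,float)+.5)/f-.5+o
for n,f,o,cor,disc,ridge,rear in (("top",5,(245,135),[(105,97),(318,82),(355,500),(137,517)],(232,343),[(187,432),(295,426)],None),
  ("scene",7,(185,150),[(80,385),(292,470),(503,155),(310,83)],(322,221),[(317,143),(416,177)],None)):
    P=ray(n,z(cor,o,f),.024);print(n,P[:,:2],"ctr",P.mean(0)[:2])
    for i in range(4):print(np.linalg.norm(P[i]-P[i-1]),end=' ')
    d=(P[0]+P[1]-P[2]-P[3]) if n=="top" else (P[0]+P[1]-P[2]-P[3]);yaw=np.arctan2(d[1],d[0]);print("yaw",yaw,np.degrees(yaw))
    D=ray(n,z([disc],o,f),.027)[0];R=ray(n,z(ridge,o,f),.032);print("disc",D,"ridge",R, "ridge mid",R.mean(0))
    Rm=np.array([[np.cos(yaw),-np.sin(yaw)],[np.sin(yaw),np.cos(yaw)]])
    print("in dock:",(D[:2]-P.mean(0)[:2])@Rm,(R[:,:2]-P.mean(0)[:2])@Rm)
# segmentation check
for n in("top","scene"):
    im=cv2.imread(f"pics/{n}0.png");hsv=cv2.cvtColor(im,cv2.COLOR_BGR2HSV)
    m=((hsv[...,1]<70)&(hsv[...,2]>120)).astype(np.uint8)
    box=(255,345,140,245) if n=="top" else (190,260,155,222)
    mm=np.zeros_like(m);mm[box[2]:box[3],box[0]:box[1]]=m[box[2]:box[3],box[0]:box[1]]
    nl,lab,st,ce=cv2.connectedComponentsWithStats(mm);k=1+st[1:,4].argmax()
    pts=np.argwhere(lab==k)[:,::-1];P=ray(n,pts,.024)[:,:2]
    r=cv2.minAreaRect((P*1000).astype(np.float32));print(n,r)
s=read_state();print(s["position"],s["ee_rot"])
E
```

```text
top [[ 0.7116 -0.063 ]
 [ 0.7213 -0.1768]
 [ 0.4993 -0.1961]
 [ 0.4885 -0.0829]] ctr [ 0.6052 -0.1297]
0.22399177853508975 0.11415998154688047 0.2228363103551988 0.11370088228526105 yaw 0.08789223187458428 5.035853938398887
disc [ 0.58   -0.1316  0.027 ] ridge [[ 0.5326 -0.1082  0.032 ]
 [ 0.5367 -0.1642  0.032 ]] ridge mid [ 0.5347 -0.1362  0.032 ]
in dock: [-0.0252  0.0004] [[-0.0703  0.0278]
 [-0.0712 -0.0283]]
scene [[ 0.7305 -0.1685]
 [ 0.7188 -0.0543]
 [ 0.4912 -0.082 ]
 [ 0.5004 -0.1947]] ctr [ 0.6102 -0.1249]
0.23155610896587583 0.11482911703803621 0.2292990602173407 0.11308828842073793 yaw 0.11744211153384561 6.72893732799404
disc [ 0.5817 -0.1313  0.027 ] ridge [[ 0.5417 -0.1617  0.032 ]
 [ 0.5349 -0.1062  0.032 ]] ridge mid [ 0.5383 -0.1339  0.032 ]
in dock: [-0.0291 -0.0031] [[-0.0724 -0.0285]
 [-0.0727  0.0274]]
top ((605.0816040039062, -128.8613739013672), (226.7288055419922, 118.43671417236328), 5.101318359375)
scene ((606.6508178710938, -124.68391418457031), (226.35528564453125, 127.3277359008789), 5.280261993408203)
[ 0.2378 -0.523   0.2132] [ 0.5941  0.3831  0.595  -0.3825]
```

Run:
```python
from h import *
from scipy.spatial.transform import Rotation as Ro
s=read_state();q=s["ee_rot"];R=Ro.from_quat(q[[1,2,3,0]]).as_matrix();print(R)
d=.089;ex=np.array([np.cos(d),np.sin(d),0])
print("ex in tool",R.T@ex, "rest world",np.array([.6055,-.129])+(-.091)*ex[:2])
g=np.array([*(np.array([.6055,-.129])-.091*ex[:2]),.1]);print(g,"delta tool",R.T@(g-s["position"]))
# joint path
```

```text
[[-0.0006  0.9103  0.4139]
 [ 0.0014  0.4139 -0.9103]
 [-1.      0.     -0.0015]]
ex in tool [-0.0005  0.9435  0.3314] rest world [ 0.5149 -0.1371]
[ 0.5149 -0.1371  0.1   ] delta tool [ 0.1136  0.4119 -0.2365]
```

Emit:
arm_command(rows=[[[0.0, 0, 0.03, -0.02, 0.113], [0.0, 0, 0.03, -0.02, 0.113], [0.0, 0, 0.03, -0.02, 0.113], [0.0, 0, 0.03, -0.02, 0]]], squeeze=30)

```text
time: 0.43
position: [0.3303, -0.4177, 0.2104]
ee_rot: [0.513, 0.484, 0.517, -0.485]
force: [-0.1, -0.3, 0.3]
opening: 0.0671
```

```bash
cat >> h.py <<'E'
from scipy.spatial.transform import Rotation as Ro
D0=np.array([.6055,-.129,0]);YAW=.089
def st():
    s=read_state();q=s["ee_rot"];R=Ro.from_quat(q[[1,2,3,0]]).as_matrix()
    Rd=Ro.from_euler('z',YAW).as_matrix()
    print("t",s["time"],"pos",s["position"],"dock",Rd.T@(s["position"]-D0),"F dock",Rd.T@s["force"],"open",s["opening"],"j",s["joint_positions"])
    print("tool y angle to dock", np.arctan2(R[1,1],R[0,1])-YAW)
    return s,R,Rd
def to(x,y,z):
    s,R,Rd=st();print("delta tool",R.T@(D0+Rd@np.array([x,y,z])-s["position"]))
E
python3 -c "
from h import *
to(-.095,0,.15)"
```

```text
t 0.4333 pos [ 0.3303 -0.4177  0.2104] dock [-0.2998 -0.2631  0.2104] F dock [-0.1287 -0.3056  0.2621] open 0.06707790513869089 j [-0.9217  0.2578  1.6625 -0.0026  1.2262  0.5881]
tool y angle to dock -0.027058116611778475
delta tool [ 0.0602  0.1979 -0.2683]
```

Emit:
arm_command(rows=[[[0.0, 0.006, 0.022, -0.03, -0.013], [0.0, 0.006, 0.022, -0.03, -0.013], [0.0, 0.006, 0.022, -0.03, 0], [0.0, 0.006, 0.022, -0.03, 0], [0.0, 0.006, 0.022, -0.03, 0], [0.0, 0.006, 0.022, -0.03, 0], [0.0, 0.006, 0.022, -0.03, 0], [0.0, 0.006, 0.022, -0.03, 0], [0, 0, 0, 0, 0]]])

```text
time: 1.18
position: [0.4938, -0.1472, 0.1576]
ee_rot: [0.52, 0.477, 0.525, -0.477]
force: [-0.2, -0.3, 0.1]
opening: 0.0073
```

```bash
python3 -c "
from h import *
to(-.095,0,.06)"
```

```text
t 1.1833 pos [ 0.4938 -0.1472  0.1576] dock [-0.1129 -0.0082  0.1576] F dock [-0.1992 -0.3092  0.123 ] open 0.007349141366705142 j [-0.3135  0.274   1.7819  0.0026  1.0921  1.165 ]
tool y angle to dock 0.002060428284657939
delta tool [ 0.0975  0.0184 -0.0077]
```

Emit:
arm_command(rows=[[[0.0, 0.03, 0.009, -0.004, 0], [0.0, 0.03, 0.009, -0.004, 0], [0.0, 0.03, 0, 0, 0], [0, 0, 0, 0, 0], [0, 0, 0, 0, 0]]])

```text
time: 1.6
position: [0.5128, -0.1352, 0.0655]
ee_rot: [0.523, 0.475, 0.525, -0.475]
force: [0.9, 0.1, 1.4]
opening: 0.0006
```

Run:
```python
from h import *
to(-.095,0,.03)
for n in("top","scene"):
    im=cv2.cvtColor(camera(n),cv2.COLOR_RGB2BGR);cv2.imwrite(f"pics/{n}2.png",im)
    b=(245,335,135,250) if n=="top" else(175,275,120,230)
    cv2.imwrite(f"pics/{n}2z.png",cv2.resize(im[b[2]:b[3],b[0]:b[1]],None,fx=5,fy=5,interpolation=cv2.INTER_CUBIC))
```

```text
t 1.6 pos [ 0.5128 -0.1352  0.0655] dock [-0.0929  0.002   0.0655] F dock [0.8647 0.0619 1.4372] open 0.0005528661638925215 j [-0.2802  0.3933  1.8704  0.0015  0.8818  1.1911]
tool y angle to dock 0.009476906270635257
delta tool [ 0.0355 -0.002   0.0021]
```

View pics/top2z.png

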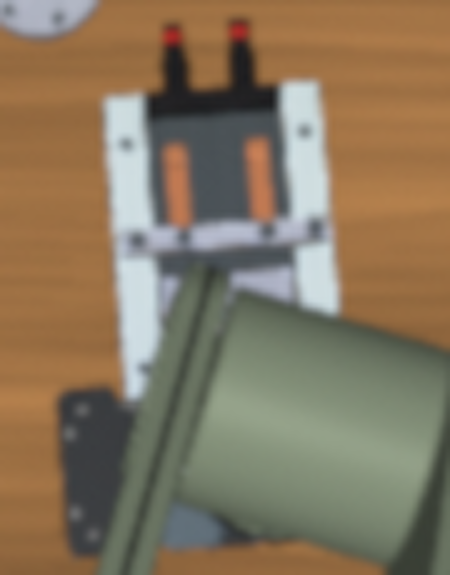

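View pics/scene2z.png

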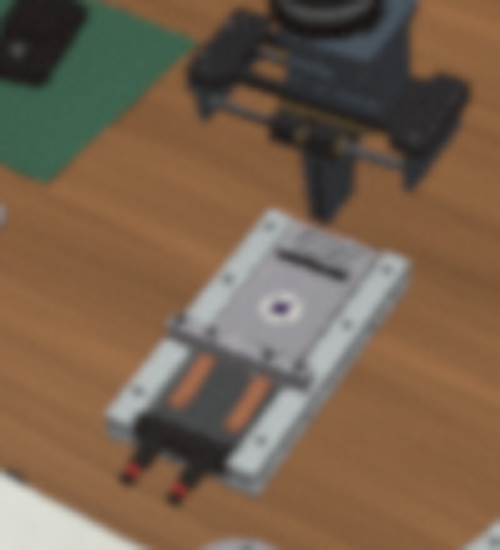

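Emit:
arm_command(rows=[[[0.0, 0.015, -0.003, 0.002, 0], [0.0, 0.013, -0.001, 0, 0.009], [0, 0.004, 0, 0, 0], [0, 0, 0, 0, 0]]])

```text
time: 2.03
position: [0.5134, -0.1413, 0.0412]
ee_rot: [0.525, 0.48, 0.517, -0.476]
force: [-0.2, 0.4, -0.2]
opening: 0.0004
```

Run:
```python
from h import *
to(-.096,0,.026)
s=read_state();print(proj("scene",s["position"]))
for n in("scene",):
    im=cv2.cvtColor(camera(n),cv2.COLOR_RGB2BGR)
    b=(190,265,140,225)
    cv2.imwrite(f"pics/{n}3z.png",cv2.resize(im[b[2]:b[3],b[0]:b[1]],None,fx=7,fy=7,interpolation=cv2.INTER_CUBIC))
```

```text
t 2.0333 pos [ 0.5134 -0.1413  0.0412] dock [-0.0928 -0.004   0.0412] F dock [-0.1824  0.4018 -0.2042] open 0.00040760095141502547 j [-0.2907  0.4205  1.904   0.0012  0.8053  1.1931]
tool y angle to dock -0.0027985984710763856
delta tool [ 0.0151 -0.0034 -0.0041]
[[239.0122 165.6288]]
```

View pics/scene3z.png

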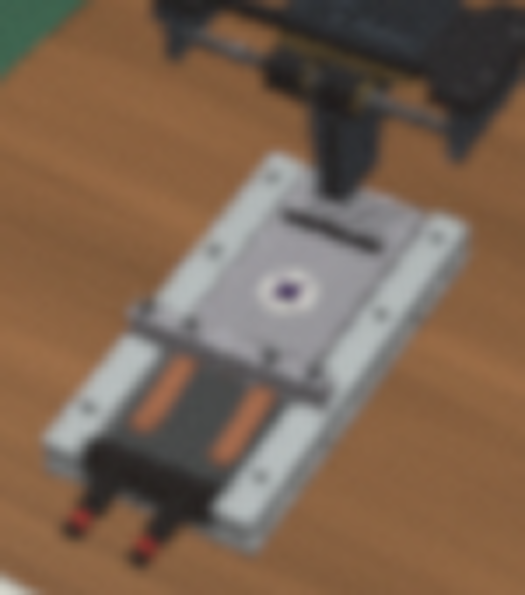

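Emit:
arm_command(rows=[[[0.0, 0.004, -0.003, -0.003, 0], [0.0, 0.004, 0, 0, 0], [0, 0.003, 0, 0, 0], [0, 0.0, 0, 0, 0]]])

```text
time: 2.42
position: [0.5126, -0.1394, 0.0335]
ee_rot: [0.527, 0.481, 0.515, -0.475]
force: [-0.2, -0.1, -0.3]
opening: 0.0005
```

Run:
```python
from h import *
s,R,Rd=st();print(R)
```

```text
t 2.4167 pos [ 0.5126 -0.1394  0.0335] dock [-0.0934 -0.0021  0.0335] F dock [-0.1984 -0.0504 -0.3377] open 0.0005161108477052428 j [-0.2877  0.426   1.921   0.0012  0.7747  1.1962]
tool y angle to dock -0.0029856904347504015
[[ 0.0193  0.9961  0.0858]
 [-0.0048  0.0859 -0.9963]
 [-0.9998  0.0188  0.0064]]
```

Emit:
arm_command(rows=[[[0.0, 0.003, -0.002, -0.001, 0], [0.0, 0.003, -0.001, 0, 0], [0, 0.003, 0, 0, 0]]])

```text
time: 2.67
position: [0.5103, -0.1388, 0.0248]
ee_rot: [0.528, 0.482, 0.514, -0.474]
force: [-1.3, 0.6, 5.8]
opening: 0.0006
```

Run:
```python
from h import *
s,R,Rd=st()
```

```text
t 2.6667 pos [ 0.5103 -0.1388  0.0248] dock [-0.0957 -0.0013  0.0248] F dock [-1.2571  0.6785  5.8023] open 0.0005791013419257986 j [-0.2878  0.4343  1.9369  0.0011  0.7485  1.1958]
tool y angle to dock -0.002504278169534871
```

Emit:
arm_command(rows=[[[0.0, 0.004, 0, 0, 0], [0.0, 0.004, 0, 0, 0], [0, 0.004, 0, 0, 0]]])

```text
time: 2.92
position: [0.5105, -0.1389, 0.0201]
ee_rot: [0.528, 0.481, 0.514, -0.474]
force: [-11.8, 2.3, 46.0]
opening: 0.0006
```

Run:
```python
from h import *
s,R,Rd=st()
```

```text
t 2.9167 pos [ 0.5105 -0.1389  0.0201] dock [-0.0955 -0.0014  0.0201] F dock [-11.5752   3.2946  45.9599] open 0.0006353415288682831 j [-0.2877  0.4412  1.9411  0.0007  0.7372  1.1957]
tool y angle to dock -0.0019978153857182768
```

Emit:
arm_command(rows=[[[0.0, 0.003, 0, 0, 0], [0.0, 0.003, 0.004, 0, 0], [0, 0.003, 0.004, 0, 0], [0, 0.003, 0.004, 0, 0]]])

```text
time: 3.25
position: [0.5228, -0.1393, 0.0202]
ee_rot: [0.531, 0.481, 0.513, -0.474]
force: [-5.7, 1.2, 25.1]
opening: -0.0001
```

Run:
```python
from h import *
s,R,Rd=st();print(R[:,0])
```

```text
t 3.25 pos [ 0.5228 -0.1393  0.0202] dock [-0.0833 -0.0029  0.0202] F dock [-5.6144  1.6764 25.0598] open -0.00011784522773601624 j [-0.2802  0.4534  1.9169 -0.0035  0.7441  1.2043]
tool y angle to dock -0.00010753917156319792
[ 0.0255 -0.0098 -0.9996]
```

Emit:
arm_command(rows=[[[0.0, 0.0035, 0.005, -0.0005, 0], [0.0, 0.0035, 0.005, -0.0005, 0], [0, 0.0035, 0.005, -0.0005, 0], [0, 0.0035, 0.005, 0, 0]]])

```text
time: 3.58
position: [0.5437, -0.1381, 0.0202]
ee_rot: [0.533, 0.48, 0.511, -0.474]
force: [-9.5, 2.9, 29.1]
opening: 0.0006
```

Run:
```python
from h import *
im=cv2.cvtColor(camera("scene"),cv2.COLOR_RGB2BGR)
s,R,Rd=st();print(R[:,0])
b=(190,265,140,225)
cv2.imwrite(f"pics/s4z.png",cv2.resize(im[b[2]:b[3],b[0]:b[1]],None,fx=7,fy=7,interpolation=cv2.INTER_CUBIC))
```

```text
t 3.6333 pos [ 0.5449 -0.138   0.0203] dock [-0.0612 -0.0036  0.0203] F dock [-6.6381  2.3744 26.707 ] open 0.0004883014815947807 j [-0.2652  0.4762  1.8724 -0.0083  0.7594  1.2215]
tool y angle to dock 0.0013836017830860525
[ 0.031  -0.0144 -0.9994]
```

View pics/s4z.png

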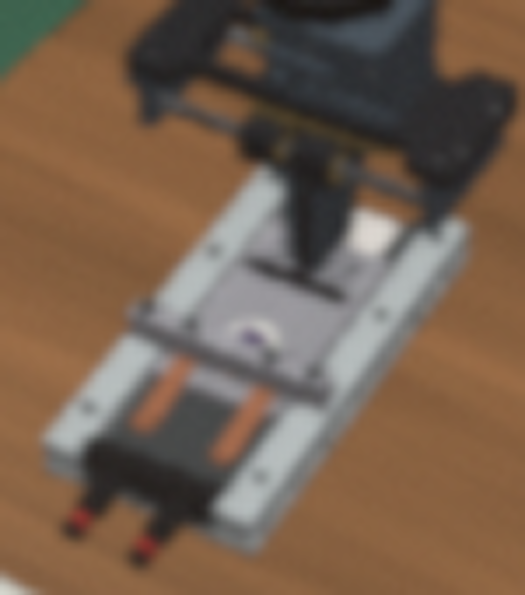

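Emit:
arm_command(rows=[[[0.0, 0.0035, 0.006, -0.001, 0], [0.0, 0.0035, 0.006, -0.001, 0], [0, 0.0035, 0.006, -0.001, 0], [0, 0.0035, 0.006, -0.0005, 0], [0, 0.0035, 0.006, -0.0005, 0]]])

```text
time: 4.05
position: [0.57, -0.1348, 0.0202]
ee_rot: [0.534, 0.476, 0.512, -0.476]
force: [-11.6, -0.4, 28.2]
opening: 0.0007
```

Run:
```python
from h import *
s,R,Rd=st();print(R[:,0])
```

```text
t 4.05 pos [ 0.57   -0.1348  0.0202] dock [-0.0359 -0.0026  0.0202] F dock [-11.5757   0.6415  28.2179] open 0.0006544736465018262 j [-0.2431  0.5072  1.8109 -0.0214  0.7955  1.2479]
tool y angle to dock 0.005748109433503665
[ 0.0236 -0.0216 -0.9995]
```

Emit:
arm_command(rows=[[[0.0, 0.0035, 0.006, -0.001, 0.003], [0.0, 0.0035, 0.006, -0.001, 0.003], [0, 0.0035, 0.006, -0.001, 0], [0, 0.0035, 0.006, -0.0005, 0]]])

```text
time: 4.38
position: [0.5863, -0.1326, 0.0202]
ee_rot: [0.531, 0.472, 0.513, -0.481]
force: [-10.9, -1.2, 27.5]
opening: 0.0006
```

Run:
```python
from h import *
im=cv2.cvtColor(camera("scene"),cv2.COLOR_RGB2BGR)
s,R,Rd=st();print(R[:,0])
b=(190,265,140,225)
cv2.imwrite(f"pics/s5z.png",cv2.resize(im[b[2]:b[3],b[0]:b[1]],None,fx=7,fy=7,interpolation=cv2.INTER_CUBIC))
```

```text
t 4.4333 pos [ 0.5878 -0.1326  0.0202] dock [-0.018  -0.002   0.0202] F dock [-8.8045  0.4128 25.3471] open 0.000236309906231467 j [-0.2273  0.5321  1.7607 -0.0333  0.8312  1.2741]
tool y angle to dock 0.0028105810586930985
[ 0.0118 -0.0279 -0.9995]
```

View pics/s5z.png

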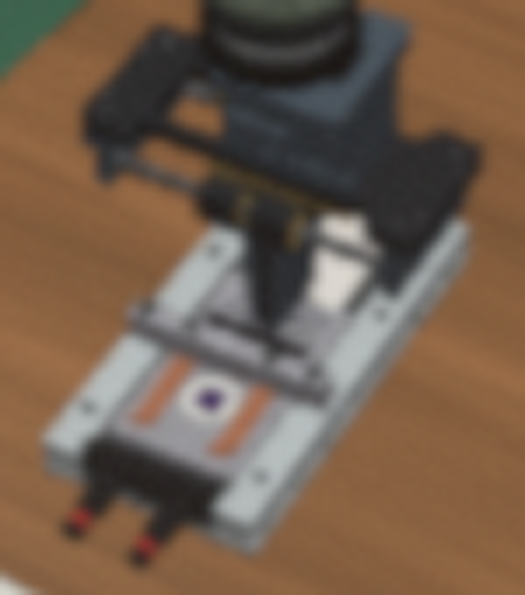

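Emit:
arm_command(rows=[[[0.0, 0.0035, 0.006, -0.0005, 0.003], [0.0, 0.0035, 0.006, -0.0005, 0], [0, 0.0035, 0.005, -0.0005, 0]]])

```text
time: 4.68
position: [0.5988, -0.1319, 0.0202]
ee_rot: [0.53, 0.469, 0.514, -0.485]
force: [-14.4, -1.0, 28.0]
opening: 0.0002
```

Run:
```python
from h import *
s,R,Rd=st();print(R[:,0])
```

```text
t 4.6833 pos [ 0.5988 -0.1319  0.0202] dock [-0.0069 -0.0023  0.0202] F dock [-14.4035   0.3206  28.0195] open 0.0001818994560597771 j [-0.2187  0.5493  1.7261 -0.0408  0.8582  1.2883]
tool y angle to dock 0.0013383633507407788
[ 0.0014 -0.0319 -0.9995]
```

Emit:
arm_command(rows=[[[0.0, 0.003, 0.005, 0, 0], [0.0, 0.003, 0.005, 0, 0], [0, 0.003, 0.005, 0, 0]]])

```text
time: 4.93
position: [0.603, -0.132, 0.0204]
ee_rot: [0.525, 0.462, 0.52, -0.49]
force: [-19.5, 0.1, 32.2]
opening: 0.0001
```

Run:
```python
from h import *
im=cv2.cvtColor(camera("scene"),cv2.COLOR_RGB2BGR)
s,R,Rd=st();print(R[:,0])
b=(190,265,140,225)
cv2.imwrite(f"pics/s6z.png",cv2.resize(im[b[2]:b[3],b[0]:b[1]],None,fx=7,fy=7,interpolation=cv2.INTER_CUBIC))
```

```text
t 4.9833 pos [ 0.603  -0.132   0.0204] dock [-0.0027 -0.0028  0.0204] F dock [-17.0977   1.8534  31.2412] open 0.0003958654041029463 j [-0.2136  0.5637  1.6967 -0.0486  0.8954  1.2954]
tool y angle to dock 0.0031398227497306946
[-0.0214 -0.0342 -0.9992]
```

View pics/s6z.png

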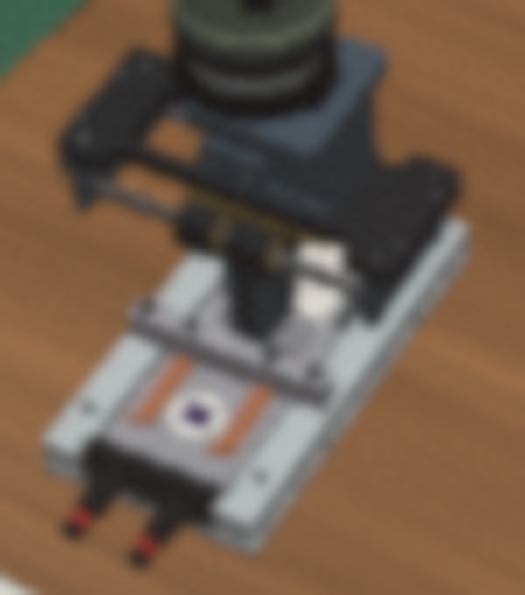

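Run:
```python
from h import *
Rd=Ro.from_euler('z',YAW).as_matrix()
def f(p,z,o=(190,140)):
    u=(np.array(p,float)+.5)/7-.5+o
    return Rd.T@(ray("scene",[u],z)[0]-D0)
print("disc",f((195,412),.021),"start disc",Rd.T@(ray("scene",[(np.array((288,291))+.5)/7-.5+(190,140)],.027)[0]-D0))
print("front edge", f((165,458),.02), "stop bottom corner")
print("pad front edge?",f((312,316),.018),f((312,316),.012))
for x in(.037,.04):print(proj("scene",[(D0+Rd@np.array([x+.021,0,.021]))])*7-np.array([190,140])*7)
```

```text
disc [ 0.0622 -0.0028  0.021 ] start disc [-0.0242  0.0002  0.027 ]
front edge [ 0.0933 -0.0011  0.02  ] stop bottom corner
pad front edge? [-0.0221  0.0147  0.018 ] [-0.027   0.0118  0.012 ]
[[201.4878 405.2346]]
[[198.3321 409.3537]]
```

Emit:
arm_command(rows=[[[0.0, 0.002, 0.006, -0.001, 0], [0.0, 0.002, 0.008, 0, 0], [0, 0.002, 0.008, 0, 0]]])

```text
time: 5.23
position: [0.603, -0.1321, 0.021]
ee_rot: [0.514, 0.449, 0.531, -0.501]
force: [-21.1, -0.9, 29.1]
opening: 0.0004
```

Run:
```python
from h import *
im=cv2.cvtColor(camera("scene"),cv2.COLOR_RGB2BGR)
s,R,Rd=st();print(R[:,0])
b=(190,265,140,225)
cv2.imwrite(f"pics/s7z.png",cv2.resize(im[b[2]:b[3],b[0]:b[1]],None,fx=7,fy=7,interpolation=cv2.INTER_CUBIC))
```

```text
t 5.2833 pos [ 0.6031 -0.132   0.021 ] dock [-0.0027 -0.0028  0.021 ] F dock [-22.1405  -0.4458  30.8823] open 0.0005981488929250402 j [-0.2063  0.583   1.6576 -0.0627  0.9608  1.3064]
tool y angle to dock 0.005446610654306294
[-0.0681 -0.0382 -0.9969]
```

View pics/s7z.png

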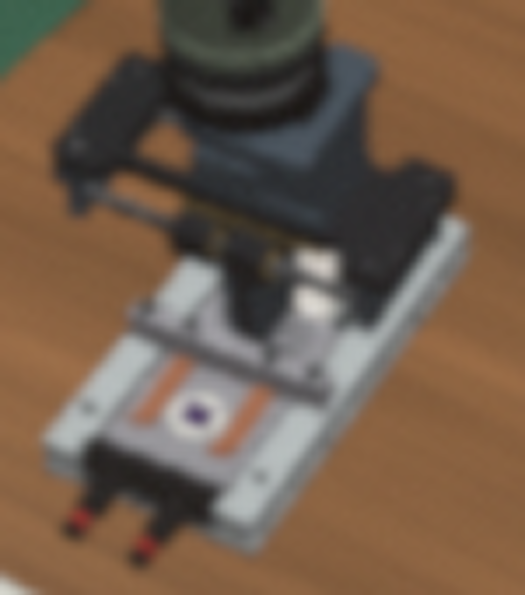

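Emit:
arm_command(rows=[[[0.0, -0.002, 0, 0, 0], [0.0, -0.004, -0.001, 0, 0], [0, -0.008, -0.003, 0, 0], [0, -0.015, -0.006, 0, 0], [0, -0.02, -0.01, 0, 0]]])

```text
time: 5.7
position: [0.5828, -0.1317, 0.0696]
ee_rot: [0.511, 0.447, 0.535, -0.503]
force: [1.6, 0.4, 0.3]
opening: 0.0006
```

Run:
```python
from h import *
s,R,Rd=st();print(R[:,0])
```

```text
t 5.7 pos [ 0.5828 -0.1317  0.0696] dock [-0.0228 -0.0007  0.0696] F dock [1.5961 0.3027 0.2827] open 0.0005910537209239525 j [-0.2123  0.5086  1.6529 -0.0599  1.0494  1.2944]
tool y angle to dock 0.005579304747128963
[-0.0778 -0.0364 -0.9963]
```

Draw well clear so both cameras can see the dock.

Emit:
arm_command(rows=[[[0, -0.03, -0.02, 0, 0], [0, -0.03, -0.03, 0, 0], [0, -0.03, -0.035, 0, 0], [0, -0.02, -0.035, 0, 0], [0, 0, -0.035, 0, 0], [0, 0, -0.035, 0, 0], [0, 0, 0, 0, 0]]])

```text
time: 6.28
position: [0.403, -0.1455, 0.1995]
ee_rot: [0.516, 0.449, 0.531, -0.5]
force: [0.5, 0.0, -0.3]
opening: 0.0002
```

Run:
```python
from h import *
s,R,Rd=st()
for n,b in(("scene",(190,265,140,225)),("top",(245,335,135,250))):
    im=cv2.cvtColor(camera(n),cv2.COLOR_RGB2BGR);cv2.imwrite(f"pics/{n}8.png",im)
    cv2.imwrite(f"pics/{n}8z.png",cv2.resize(im[b[2]:b[3],b[0]:b[1]],None,fx=5,fy=5,interpolation=cv2.INTER_CUBIC))
im=cv2.imread("pics/top8.png")[135:250,145:225];cv2.imwrite("pics/b8z.png",cv2.resize(im,None,fx=5,fy=5,interpolation=cv2.INTER_CUBIC))
```

```text
t 6.2833 pos [ 0.403  -0.1455  0.1995] dock [-0.2031  0.0016  0.1995] F dock [ 0.4883 -0.0179 -0.3127] open 0.00023631534719012706 j [-0.3277  0.1261  1.8652 -0.0625  1.1999  1.1681]
tool y angle to dock 0.008973783226772697
```

View pics/scene8z.png

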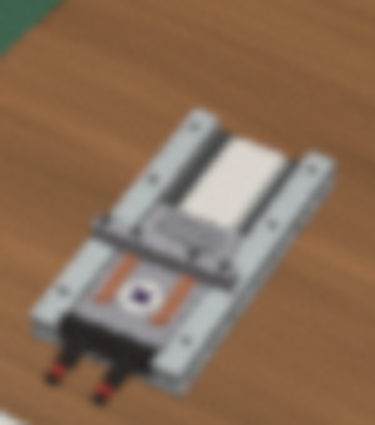

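View pics/top8z.png

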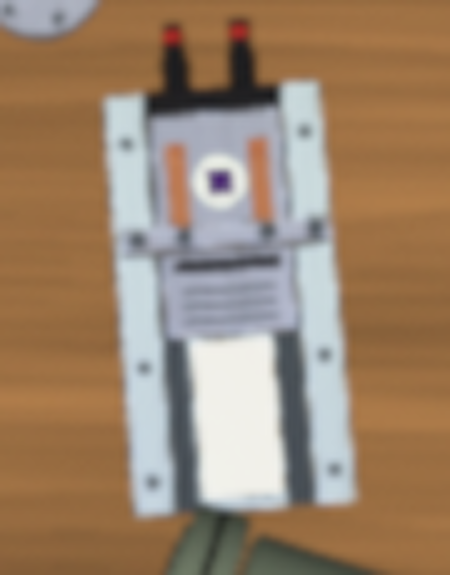

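View pics/b8z.png

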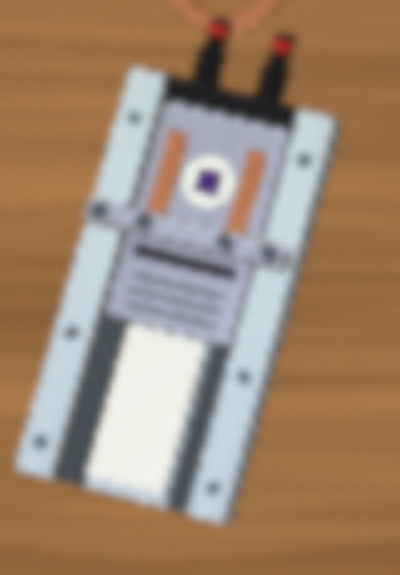

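Run:
```python
from h import *
Rd=Ro.from_euler('z',YAW).as_matrix()
# pad mask in both docks, scene & top : rect lengths under z=.018
for n,boxes in(("top",{"a":(270,310,195,240),"b":(150,195,195,242)}),("scene",{"a":(220,255,160,195),"b":(295,335,195,235)})):
    im=cv2.imread(f"pics/{n}8.png").astype(int)
    for k,b in boxes.items():
        sub=im[b[2]:b[3],b[0]:b[1]];m=(sub.min(2)>(185 if n=="scene" else 205))&(sub.max(2)-sub.min(2)<22)
        nl,lab,s,c=cv2.connectedComponentsWithStats(m.astype(np.uint8));j=1+s[1:,4].argmax()
        p=np.argwhere(lab==j)[:,::-1]+[b[0],b[2]]
        P=ray(n,p,.018);r=cv2.minAreaRect((P[:,:2]*1000).astype(np.float32))
        print(n,k,len(p),r, "mean dock a frame",(Rd.T@(P.mean(0)-D0)) if k=="a" else "")
a=cv2.imread("pics/top0.png").astype(int);b=cv2.imread("pics/top8.png").astype(int)
for r in range(230,240):print(r,a[r,285:303:4].tolist(),b[r,285:303:4].tolist())
```

```text
top a 496 ((541.714599609375, -134.40696716308594), (83.73970794677734, 40.98161697387695), 5.05839729309082) mean dock a frame [-0.0643  0.0003  0.018 ]
top b 477 ((540.2943725585938, 177.53311157226562), (40.046024322509766, 84.29341888427734), 76.55867004394531) mean dock a frame 
scene a 161 ((544.4222412109375, -134.17877197265625), (74.97856903076172, 37.403038024902344), 6.321861743927002) mean dock a frame [-0.0604  0.0005  0.018 ]
scene b 208 ((543.3391723632812, 179.16488647460938), (37.66986083984375, 76.38944244384766), 76.6784896850586) mean dock a frame 
230 [[173, 156, 151], [183, 165, 160], [182, 164, 159], [176, 158, 153], [176, 158, 154]] [[215, 218, 214], [234, 241, 241], [234, 240, 241], [234, 240, 241], [190, 196, 195]]
231 [[172, 155, 150], [175, 157, 153], [172, 155, 150], [166, 149, 144], [167, 151, 146]] [[209, 211, 207], [234, 241, 241], [234, 240, 241], [234, 240, 241], [191, 198, 198]]
232 [[164, 147, 142], [170, 154, 149], [167, 151, 146], [173, 155, 150], [183, 166, 161]] [[203, 204, 200], [234, 240, 240], [232, 239, 239], [232, 238, 238], [198, 203, 200
[... 491 characters left out ...]
194], [210, 202, 191], [185, 183, 179]]
236 [[173, 166, 160], [183, 182, 181], [172, 170, 170], [169, 170, 173], [143, 154, 167]] [[93, 94, 87], [162, 155, 144], [179, 175, 170], [177, 177, 179], [143, 155, 167]]
237 [[140, 146, 156], [129, 146, 164], [110, 128, 151], [104, 125, 153], [87, 117, 151]] [[65, 74, 69], [88, 87, 81], [108, 118, 128], [105, 126, 153], [88, 117, 152]]
238 [[89, 117, 150], [78, 113, 151], [68, 107, 147], [64, 104, 146], [63, 104, 147]] [[67, 80, 73], [44, 49, 45], [62, 79, 88], [65, 105, 146], [64, 105, 147]]
239 [[65, 107, 150], [64, 107, 150], [64, 107, 150], [63, 106, 149], [63, 105, 148]] [[72, 85, 78], [43, 51, 46], [58, 73, 72], [63, 106, 149], [63, 105, 149]]
```

```bash
python3 -c "
from rig import *
print(sign_off())"
```

```text
the job is handed in; nothing more can be done
None
```

I loaded carrier_a into its dock (the one on the right in the top camera view), drew the arm clear and handed the job in at about 6.4 s. There was no verdict.

**What I did:** With the fingers shut I pressed the finger rest down to the bed, with a peak of about 46 N. I kept about 25–30 N on it while sliding the carrier under the bridge and leaf spring. It stopped, and pushing harder (about 20 N forward) moved it no further. Then I lifted off and backed away to about 0.2 m above the bench.

**Last checks:**
- **Carrier position:** The distance from the sample disc to the end stop matched the loaded carrier_b to about 1 mm. That is by eye in the top picture, where one pixel is about 2.5 mm.
- **Lift pad:** The white pad shows at full size behind carrier_a, 83.7 mm long against 84.3 mm in dock_b. Its apparent shift between the two cameras also matches dock_b's, which fits it being up.
- **Contact and other things:** Wrist force was near zero after retreat. Dock_b and its carrier looked undisturbed. I did not measure the other loose things again, but nothing touched them as far as I could tell.

**Disagreements:**
- **Cameras:** They differed by up to 5 mm on the dock's position. I used the top view, whose dock dimensions came closer to the given size.
- **Tool tilt:** The tool leaned by about 0.08 rad during the final push, with no visible effect on the carrier.

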